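Close the leaning sample jars with their matching push-stem lids

ROBOT

A 6-joint arm with a two-finger parallel gripper is mounted at the origin on the work surface. World frame = base frame: x ahead of the robot, y to its left, z up, the work surface at z = 0. Lengths are in mm, angles in degrees, forces in N, time in s.
With the tool pointing down it reaches from about 350 to 850 mm from the base axis. Payload 8.1 kg.
Tool frame: the origin (TCP) lies between the finger pads; the fingertips stand r.nose_length ahead of it and the grasp point (between the pads) lies 3 mm ahead of it (r.nose_length is the distance from the TCP to the fingertips, in mm); x points along the fingers, y is the direction in which the jaws open and shut, and the axes are right-handed (so a half turn about x gives the same grasp; the last joint's range is limited). The gripper opens to 85 mm and grips with 20 to 120 N. Pads are 22 mm wide; open, the fingers measure 114 mm over their backs; the gripper's body (76 mm by 85 mm) begins 54 mm behind the grasp point. The pads swing forward as they close: fully open they stand 13 mm farther back than shut.
Start: joints at [-72.903, 7.471, 85.268, -0, 87.261, -4.893], TCP at [224.688, -556.346, 253.292] pointing down, gripper open.
Joint ranges: [-169.43, 169.43], [-51.17, 129.36], [1.28, 143.12], [-76.62, 256.62], [0, 156.53], [-152.29, 152.29]. Speed limits (degrees/s): [136.94, 136.94, 159.86, 180, 180, 180].

INTERFACE

Orientations are given as [roll, pitch, yaw] about the fixed x, y, z axes, in that order (R = Rz(yaw) Ry(pitch) Rx(roll)).
In Python, from bench import sense, optics, order, r gives the robot as it stands.
- The arm moves only by the tool carry_out, never from a script. Its argument "commands" is one flat list of numbers, 7 for each row, row after row: the shift along the tool's x, y, z in m, then the turn, a rotation vector about the tool's x, y, z in degrees, then the closure, from -1 (fully open) to 1 (shut), so that 0 is half open. A call has 1 to 12 rows; each row is the pose to reach, as a shift and turn from the pose measured when the call began, along the tool's axes at that moment; what a row does not reach only later rows make up. A row lasts 1/8 s, in which the tool goes at most 62.5 mm and 10.7 degrees, less where a joint would pass 70% of its speed; a pose out of reach is approached as far as the arm can. A call with a gripper value outside its range is refused whole. The fingers move at their own pace and stop on an object; "grip_force" is the grip in N (left out, the last holds). Time passes only in rows, so rows that repeat a pose let the fingers close. It gives the time, the measured TCP pose, the force and the opening at its end, in the units of the state.
- sense(): the state, without advancing time (a new reading comes with each control period).
- optics.snapshot(name): name is "scene" or "top"; returns (picture, depth): 480x640x3 uint8, red, green, blue; 480x640 float32, mm along the optical axis (not along the pixel's ray), 0 where there is no reading.
- optics.calibration(name): a dict with "mtx" (3x3 intrinsics, pixels), "k1" (the pictures are not rectified: a ray, as slopes to the right and down, at radius r is drawn at 1 + k1 r^2 times it, then the intrinsics apply), "extrinsics" (4x4, takes a point from camera to world coordinates). Camera axes: x right, y up, looking along -z (the intrinsics and any distortion apply to the point x, -y, -z); pixel columns grow to the right and rows downward; lengths in mm; the calibration is good to about 2 mm. A picture is of the moment at which its call begins. calibration takes no time and is no camera call.
- order.hand_in(): hands the job in, once; it reports no verdict.
The state is a dict: "time": time; "joint_pos": joint angles; "qd": joint speeds; "joint_efforts": joint torques, N m; "tool_pos": TCP position; "tcp_rot": TCP orientation; "ft_force": force on the tool from outside, world axes, zero at the start; "wrist_torque": the same for the moment, N m; "finger_gap": finger opening in mm.
Only numpy, scipy, OpenCV 4.12 (cv2) and the standard library are available. Lean on these libraries where they do the work, as an engineer would, in place of code of your own. Each camera call takes 0.05 s, during which the arm holds its last target. There are 200 camera calls.

TASK

Close both sample jars standing in the angled rests: find the lid that matches each jar among those lying on the bench, put it fully on, square to the rim, and only then press its centre stem all the way in. One lid belongs to neither jar: leave it, its stem and everything else on the bench as they are.

Things in the scene. Friction and masses are not known exactly. Their poses are not given: they have to be found in the camera images.
- round_mouth (a point): Centre of the open mouth (rim plane) of the round white jar: outside 64 mm, inside 57 mm across, 70 mm tall, fixed in an angled rest, leaning 30 degrees from upright; about 100 mm above the bench. z: the jar's axis, out of the mouth; y: level, sideways; the mouth leans towards the rest's -x.
- square_mouth (a point): The same point of the square white sample jar: outer 64 x 64 mm (sides along x and y), inner 57 x 57 mm, 70 mm tall, leaning 30 degrees in the same kind of rest. Axes as above.
- round_lid: White round lid for the round jar, right way up on the bench: top plate 4 mm, flared skirt 12 mm deep, 77 mm across the lower edge; inside 68 mm at the plate, 72 mm at the edge. Origin: centre of the lower edge; z up. Push stem: grey square post amid the top, 20 x 20 mm, sides along x and y, from 16 to 46 mm above the lower edge (to 36 mm when pressed in).
- square_lid: White square lid for the square jar, sides along x and y, right way up on the bench: 77 mm across its flared lower edge; inside 67 mm at the plate, 70 mm at the edge. Heights, origin, axes and stem as on the round lid.
- small_lid: A third lid, round and smaller, 53 mm across its lower edge, that belongs to neither jar. Same height (16 mm) and same stem. Origin as the others.
- round_lid_seat (a point): Point on the round lid's axis, on the underside of its top plate, 12 mm above the lower edge. It meets the mouth's centre when the lid is fully on.
- square_lid_seat (a point): The same point of the square lid.
- round_lid_stem (a joint): How far the round lid's stem is pressed in: 0 standing up, 0.010 m fully in. It takes about 6 N and stays where it is left.
- square_lid_stem (a joint): The same for the square lid's stem.
- small_lid_stem (a joint): The same for the third lid's stem.
- round_rest: Fixed grey metal angled rest holding the round jar. Foot plate 130 x 100 mm, from x = -45 to 85 mm. Origin at bench level; x and y level; the jar's mouth lies 10 mm towards -x, 100 mm up, and leans towards -x.
- square_rest: Fixed grey metal angled rest holding the square jar. Foot plate 130 x 100 mm, from x = -45 to 85 mm. Origin at bench level; x and y level; the jar's mouth lies 10 mm towards -x, 100 mm up, and leans towards -x.
- wash_bottle_a: White plastic wash bottle, 72 mm across, 170 mm tall, with a bent spout on top up to 210 mm. Bystander. Origin: centre of its underside.
- wash_bottle_b: A second identical wash bottle. Bystander. Origin: centre of its underside.
- iris_post: Black iris ring, 64 mm across, on a steel post with a round foot 48 mm across, 127 mm tall in all. Bystander. Origin: centre of its underside.
- post_collar: Small steel collar (ring) lying flat, 28 mm across, 11 mm high. Bystander. Origin: centre of its underside.
- tweezers: Steel tweezers lying flat, about 138 mm long, 7 mm high. Bystander. Origin: near the middle, on the bench; long axis: its x.
- slide_box: Blue plastic box of microscope slides, 78 x 32 x 18 mm (x, y, z). Bystander. Origin: centre of its underside.
- weight: Brass cylinder standing upright, 28 mm across, 30 mm tall. Bystander. Origin: centre of its underside.
Not all that is in view belongs to the job. What is shaped like the round_lid but purple or yellow is not meant.

How it is judged (in metres and radians):
At the end, for the whole second after the job is handed in: Each jar wears its own lid: plate underside within 5 mm of the mouth's centre, square to it within 4 degrees, stem in at least 8.5 of 10 mm, released, at rest. The third lid and other things are within 30 mm of their starts (distance between round_lid_seat and round_mouth below 0.005 m and angle between the z axis of round_lid and the z axis of round_mouth, either way round below 0.07 rad and value of joint each of round_lid_stem, square_lid_stem above 0.0085 m and linear speed of each of round_lid, square_lid below 0.02 m/s and distance between square_lid_seat and square_mouth below 0.005 m and angle between the z axis of square_lid and the z axis of square_mouth, either way round below 0.07 rad and distance of each of small_lid, wash_bottle_a, wash_bottle_b, iris_post, post_collar, tweezers, slide_box, weight from where it was at the start of the episode below 0.03 m); the robot touches nothing.
It fails at once if the third, small lid is moved more than 30 mm or its stem is pressed in (distance of small_lid from where it was at the start of the episode above 0.03 m or value of joint small_lid_stem above 0.006 m).
It fails at once if a lid's stem is pressed in before the lid is on its own jar ((value of joint round_lid_stem above 0.006 m and distance between round_lid_seat and round_mouth above 0.012 m) or (value of joint square_lid_stem above 0.006 m and distance between square_lid_seat and square_mouth above 0.012 m)).
It fails at once if another thing on the bench is moved more than 30 mm (distance of any of wash_bottle_a, wash_bottle_b, iris_post, post_collar, tweezers, slide_box, weight from where it was at the start of the episode above 0.03 m).
It also fails if it takes over 51 s, if anything falls off the work surface, if the arm or the gripper's body presses on something with over 40 N, if the wrist force passes 120 N, or if a joint passes its speed limit or range.

## Working session

There is one attempt and no reset: what is moved stays moved. The work goes in short steps, Python scripts to look and compute and a tool call to move; the robot and the scene stay as the last step left them, time stands still between calls to the robot, and variables do not carry over. Pictures are saved under pics/ and viewed, about 8 in all and at most 12, crops included, and the job is handed in when it is done.

Besides the shell and the picture viewer there is one more tool, called as a command line: name --argument value ..., lists and objects as JSON in quotes. carry_out: Moves the arm, as the interface text tells. Its arguments: {"type":"object","properties":{"commands":{"type":"array","items":{"type":"number"}},"grip_force":{"type":"number"}},"required":["commands"]}

```bash
ls; mkdir -p pics; python3 - <<'E'
from bench import sense, optics, order, r
import cv2,numpy as np
for n in("scene","top"):
    p,d=optics.snapshot(n); np.savez(f"pics/{n}0.npz",p=p,d=d)
    cv2.imwrite(f"pics/{n}0.png",p[:,:,::-1])
    c=optics.calibration(n);print(n,c, (d>0).mean())
print(r.nose_length,sense())
E
```

```text
pics
scene {'mtx': array([[524.67535424,   0.        , 318.03172207],
       [  0.        , 524.67535424, 232.77094634],
       [  0.        ,   0.        ,   1.        ]]), 'k1': -0.03559483801459349, 'extrinsics': array([[ 6.70060233e-01, -6.08421061e-01,  4.25256507e-01,
         1.06789316e+03],
       [ 7.42306719e-01,  5.49098401e-01, -3.84020417e-01,
        -4.10204009e+02],
       [ 1.38442220e-04,  5.72987573e-01,  8.19564044e-01,
         1.06759260e+03],
       [ 0.00000000e+00,  0.00000000e+00,  0.00000000e+00,
         1.00000000e+00]])} 0.9961458333333333
top {'mtx': array([[614.55240519,   0.        , 318.86914855],
       [  0.        , 614.55240519, 233.01410974],
       [  0.        ,   0.        ,   1.        ]]), 'k1': -0.21849778165252715, 'extrinsics': array([[ 1.75245000e-03,  9.88326847e-01, -1.52338348e-01,
         3.48403672e+02],
       [-9.99997603e-01,  1.53202379e-03, -1.56431760e-03,
         4.75224665e+01],
       [-1.31267111e-03,  1.52340724e-01,  9.88327163e-01,
         1.43614934e+03],
       [ 0.00000000e+00,  0.00000000e+00,  0.00000000e+00,
         1.00000000e+00]])} 0.9959309895833334
22.0 {'time': 0.1, 'joint_pos': array([-7.29040703e+01,  7.51169271e+00,  8.53257087e+01, -4.15322629e-04,
        8.72593987e+01, -4.89237760e+00]), 'qd': array([-0.0090773 , -0.06296731, -0.21928532,  0.02417633,  0.0029044 ,
       -0.05596782]), 'joint_efforts': array([ 7.02482994e-04, -5.70952928e+01, -5.01941264e+01, -1.62229812e-04,
        8.09623481e-03,  2.82994513e-06]), 'tool_pos': array([ 224.53825321, -555.89998341,  252.31419467]), 'tcp_rot': array([-94.6468518 ,  89.90319899, 107.34147567]), 'ft_force': array([0.23535421, 0.46891614, 0.2685411 ]), 'wrist_torque': array([-0.02285314, -0.01153966,  0.06214178]), 'finger_gap': 85.63906882081855}
```

View pics/scene0.png

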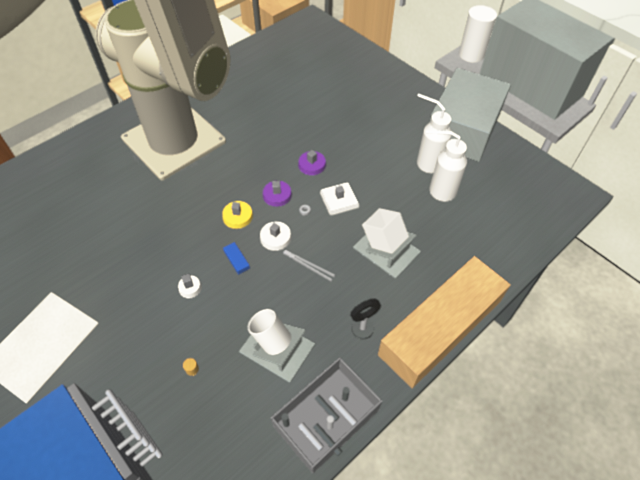

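View pics/top0.png

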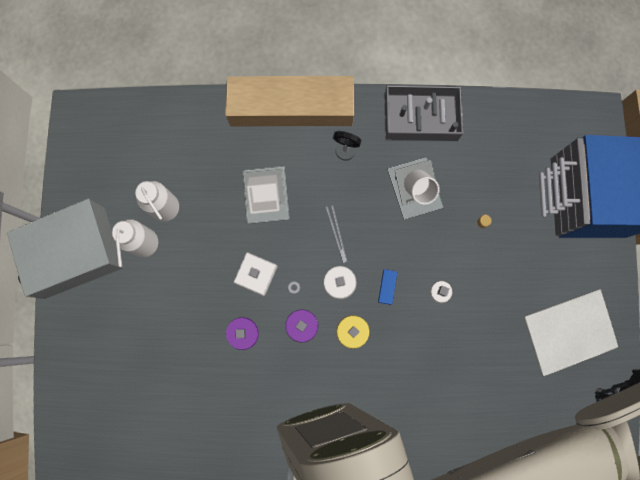

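Scene view: matching white round lid at (276,236), white square lid (340,198), small white lid (189,287), purple lids (277,191) and (312,161), yellow lid (237,214); round jar (268,328), square jar (386,230). In the top view these are the round lid (340,282), square lid (256,273), small lid (442,292), purple (241,333) and (302,325), yellow (353,331), round jar (424,187) and square jar (265,195). I choose the white lids (340,282) and (256,273).

```bash
cat > h.py <<'E'
import numpy as np,cv2
from bench import sense, optics, order, r
def cloud(n,d):
    c=optics.calibration(n);h,w=d.shape
    uv=np.stack(np.meshgrid(np.arange(w),np.arange(h)),-1).reshape(-1,1,2).astype(np.float64)
    x=cv2.undistortPoints(uv,c["mtx"],np.array([c["k1"],0,0,0.]))[:,0]
    z=d.reshape(-1,1).astype(float)
    P=np.c_[x[:,:1]*z,-x[:,1:]*z,-z]
    E=c["extrinsics"];return (P@E[:3,:3].T+E[:3,3]).reshape(h,w,3)
E
python3 - <<'E'
from h import *
print([a for a in dir(r) if a[0]!='_'])
pix={"scene":dict(round=(276,238),sq=(340,200),small=(189,289),rj=(276,340),sj=(388,240)),
"top":dict(round=(340,282),sq=(256,273),small=(442,292),rj=(418,187),sj=(265,195))}
for n in pix:
    f=np.load(f"pics/{n}0.npz");P=cloud(n,f["d"]);p=f["p"].astype(int)
    np.save(f"pics/{n}P.npy",P)
    hsv=cv2.cvtColor(f["p"],cv2.COLOR_RGB2HSV)
    for k,(u,v) in pix[n].items():
        w=40 if 'j' in k else 22
        s=np.s_[v-w:v+w,u-w:u+w];Q=P[s];H=hsv[s]
        white=(H[...,1]<60)&(H[...,2]>150)
        if 'j' not in k:
            m=((Q[...,2]>8)&(Q[...,2]<24)&white);st=(Q[...,2]>38)&(Q[...,2]<60)
            nl,lab,stt,cen=cv2.connectedComponentsWithStats((m|st).astype(np.uint8))
            big=1+np.argmax(stt[1:,4]);m&=lab==big;st&=lab==big
            q=Q[m];rc=cv2.minAreaRect(q[:,:2].astype(np.float32));sr=cv2.minAreaRect(Q[st][:,:2].astype(np.float32))
            print(n,k,m.sum(),"z",np.median(q[:,2]).round(1),"plate",np.round(rc[0],1),np.round(rc[1],1),round(rc[2],1),"stem",st.sum(),np.median(Q[st][:,2]).round(1),np.round(sr[0],1),np.round(sr[1],1),round(sr[2],1))
        else:
            m=Q[...,2]>60;q=Q[m];print(n,k,m.sum(),"zmax",np.percentile(q[:,2],[50,90,98,100]).round(1),q.mean(0).round(1))
f=np.load("pics/top0.npz")["p"];g=np.load("pics/scene0.npz")["p"]
a=cv2.resize(f[140:240,370:470],(400,400),interpolation=cv2.INTER_CUBIC)
b=cv2.resize(f[140:240,215:315],(400,400),interpolation=cv2.INTER_CUBIC)
c=cv2.resize(g[285:385,228:328],(400,400),interpolation=cv2.INTER_CUBIC)[:300]
d=cv2.resize(g[190:290,338:438],(400,400),interpolation=cv2.INTER_CUBIC)[:300]
o=np.vstack([np.hstack([a[:300],b[:300]]),np.hstack([c,d])]);cv2.imwrite("pics/jars.png",o[:,:,::-1])
E
```

```text
['PlanningError', 'nose_length']
scene round 524 z 17.8 plate [455.7   2.8] [71.2 73.2] 49.9 stem 74 47.5 [455.7   3.7] [20.5 21.3] 22.2
scene sq 635 z 17.4 plate [475.1 199. ] [76.8 81.4] 67.4 stem 66 46.8 [474.7 200.2] [20.9 22.3] 63.1
scene small 251 z 17.4 plate [ 433.8 -235.4] [48.4 45.6] 73.7 stem 88 47.2 [ 431.9 -234.6] [20.  22.5] 68.2
scene rj 1355 zmax [  82.1  108.8  119.5 1067.6] [ 684.8 -186.8  101.1]
scene sj 1335 zmax [  84.3  111.3  120.1 1067.6] [665.7 164.2 100.9]
top round 692 z 16.9 plate [453.5   2.4] [72.3 72. ] 19.1 stem 80 46.8 [454.2   2.8] [20.4 19.3] 11.4
top sq 960 z 16.3 plate [472.5 197.7] [78.3 76.6] 67.1 stem 81 46.4 [473.3 198. ] [19.9 19.9] 68.2
top small 246 z 16.5 plate [ 431.2 -234.9] [48.5 46.9] 89.5 stem 85 46.6 [ 430.2 -235.2] [20.5 20. ] 70.2
top rj 696 zmax [  84.   113.2 1436.1 1436.1] [ 653.5 -166.7  163. ]
top sj 679 zmax [  84.8  115.  1436.1 1436.1] [642.  171.  146.9]
```

View pics/jars.png

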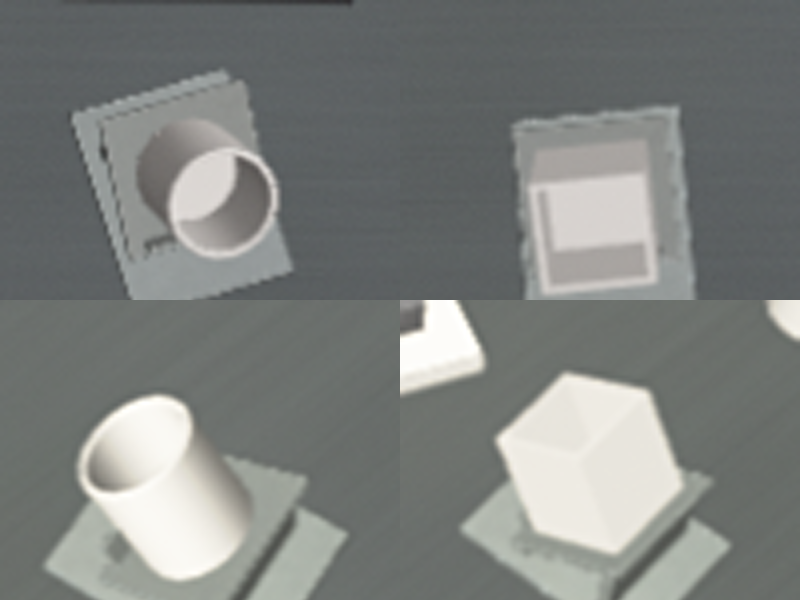

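```bash
python3 - <<'E'
from h import *
C=dict(rj=(676,-140),sj=(660,165))
# quick: approx jar region by world xy
for n in("top","scene"):
    f=np.load(f"pics/{n}0.npz");P=np.load(f"pics/{n}P.npy")
    hsv=cv2.cvtColor(f["p"],cv2.COLOR_RGB2HSV)
    for k,(cx,cy) in C.items():
        reg=(abs(P[...,0]-cx)<100)&(abs(P[...,1]-cy)<85)
        foot=reg&(P[...,2]>2.5)&(P[...,2]<22)&(hsv[...,1]<45)&(hsv[...,2]>100)
        nl,lab,stt,cen=cv2.connectedComponentsWithStats(foot.astype(np.uint8))
        foot=lab==1+np.argmax(stt[1:,4])
        rc=cv2.minAreaRect(P[foot][:,:2].astype(np.float32))
        print(n,k,"foot",foot.sum(),np.median(P[foot][:,2]).round(1),np.round(rc[0],1),np.round(rc[1],1),round(rc[2],2))
        jar=reg&(P[...,2]>60)&(P[...,2]<135)
        q=P[jar]
        # refine yaw: mouth leans towards -x_rest
        for yaw in np.arange(-24,25,4) if n=="top" else []:
            pass
        np.save(f"pics/{n}_{k}.npy",q)
        print("   jar pts",len(q),q.min(0).round(1),q.max(0).round(1))
E
```

```text
top rj foot 661 7.1 [ 679.8 -178.8] [134.1  98.3] 16.87
   jar pts 655 [ 622.1 -218.6   60. ] [ 733.  -125.8  122.7]
top sj foot 659 6.9 [662.8 178. ] [135.3 104.2] 4.98
   jar pts 648 [601.4 139.4  60.1] [709.9 225.3 123.3]
scene rj foot 1027 7.0 [ 718.3 -143.3] [168.3  87.6] 86.84
   jar pts 1329 [ 623.8 -218.6   60. ] [ 735.5 -123.3  120. ]
scene sj foot 1823 5.4 [660.  164.1] [168.2 199.8] 89.99
   jar pts 1313 [602.8 135.6  60. ] [712.2 225.2 122.7]
```

```bash
python3 - <<'E'
from h import *
for k,yaw in(("rj",16.9),("sj",5.)):
  for n in("top","scene"):
    q=np.load(f"pics/{n}_{k}.npy")
    for it in range(1):
        c,s=np.cos(np.radians(yaw)),np.sin(np.radians(yaw))
        X=np.array([c,s,0]);Y=np.array([-s,c,0]);a=-.5*X+np.array([0,0,.866])
        U=np.cross(Y,a);  # in-plane
        h=q@a;hr=np.percentile(h,97)
        m=(abs(h-hr)<3.5)
        uv=np.c_[q[m]@U,q[m]@Y]
        med=np.median(uv,0);uv=uv[np.linalg.norm(uv-med,axis=1)<60]
        rc=cv2.minAreaRect(uv.astype(np.float32));(cu,cv_),rr=cv2.minEnclosingCircle(uv.astype(np.float32))
        hm=np.median(h[m])
        for nm,(u,v) in(("rect",rc[0]),("circ",(cu,cv_))):
            print(k,n,nm,m.sum(),(u*U+v*Y+hm*a).round(1))
        print("   size",np.round(rc[1],1),round(rc[2],1),"r",round(rr,1),"h",np.percentile(h,[80,90,95,99]).round(1))
E
```

```text
rj top rect 96 [ 651.1 -187.9  102.6]
rj top circ 96 [ 650.5 -187.7  102.3]
   size [61.9 60.2] 31.6 r 32.0 h [-198.9 -195.7 -194.5 -191.6]
rj scene rect 176 [ 652.6 -186.9  101.9]
rj scene circ 176 [ 653.2 -187.9  102.1]
   size [63.5 64.7] 41.8 r 33.6 h [-203.5 -197.9 -196.3 -194.5]
sj top rect 82 [632.1 174.5 103.8]
sj top circ 82 [630.1 175.6 102.8]
   size [66.  61.3] 1.3 r 42.3 h [-236.6 -233.9 -231.9 -229.7]
sj scene rect 179 [634.  175.2 102.6]
sj scene circ 179 [634.5 173.8 102.8]
   size [67.6 66.6] 0.4 r 44.6 h [-240.5 -235.7 -234.  -232.4]
```

```bash
cat >> h.py <<'E'
from scipy.spatial.transform import Rotation as Ro
MR=np.array([651.8,-187.5,100.5]);MS=np.array([633.,175.,100.5])
def frame(yaw,tilt):
    """tool x = -(axis leaning tilt towards -X(yaw)); tool y level along Y(yaw)"""
    c,s,t=np.cos(np.radians(yaw)),np.sin(np.radians(yaw)),np.radians(tilt)
    X=np.array([c,s,0]);Y=np.array([-s,c,0]);a=-np.sin(t)*X+np.array([0,0,np.cos(t)])
    return np.c_[-a,Y,np.cross(-a,Y)],a
def cands(yaw,tilt,pos,all4=False):
    s=sense();R0=Ro.from_euler('xyz',s["tcp_rot"],degrees=True);F,a=frame(yaw,tilt)
    sh=R0.inv().apply(np.array(pos)-s["tool_pos"])/1000
    print("t",round(s["time"],2),"pos",s["tool_pos"].round(1),"q",s["joint_pos"].round(0),"F",s["ft_force"].round(1),"gap",round(s["finger_gap"],1))
    for k in ((0,90,180,270) if all4 else (0,180)):
        T=Ro.from_matrix(F)*Ro.from_euler('x',k,degrees=True)
        print(k,"shift",sh.round(4),"turn",(R0.inv()*T).as_rotvec(degrees=True).round(2))
E
python3 -c "
from h import *
print(Ro.from_euler('xyz',sense()['tcp_rot'],degrees=True).as_matrix().round(2))
cands(16,0,(455,3,130),True)"
```

```text
[[-0.    0.37 -0.93]
 [ 0.   -0.93 -0.37]
 [-1.   -0.   -0.  ]]
t 0.1 pos [ 224.5 -555.9  252.3] q [-73.   8.  85.  -0.  87.  -5.] F [0.2 0.5 0.3] gap 85.6
0 shift [ 0.1231 -0.4318 -0.4229] turn [-1.7401e+02 -1.5000e-01 -0.0000e+00]
90 shift [ 0.1231 -0.4318 -0.4229] turn [-8.401e+01 -8.000e-02  7.000e-02]
180 shift [ 0.1231 -0.4318 -0.4229] turn [ 5.99 -0.    0.1 ]
270 shift [ 0.1231 -0.4318 -0.4229] turn [9.599e+01 7.000e-02 8.000e-02]
```

carry_out --commands '[0.123, -0.432, -0.423, 6, 0, 0.1, 0, 0.123, -0.432, -0.423, 6, 0, 0.1, 0, 0.123, -0.432, -0.423, 6, 0, 0.1, 0, 0.123, -0.432, -0.423, 6, 0, 0.1, 0, 0.123, -0.432, -0.423, 6, 0, 0.1, 0, 0.123, -0.432, -0.423, 6, 0, 0.1, 0, 0.123, -0.432, -0.423, 6, 0, 0.1, 0, 0.123, -0.432, -0.423, 6, 0, 0.1, 0, 0.123, -0.432, -0.423, 6, 0, 0.1, 0, 0.123, -0.432, -0.423, 6, 0, 0.1, 0, 0.123, -0.432, -0.423, 6, 0, 0.1, 0, 0.123, -0.432, -0.423, 6, 0, 0.1, 0]'

```text
time: 1.6
tool_pos: [454.6, 3.3, 129.8]
tcp_rot: [5.2, 89.9, -158.7]
ft_force: [0.1, 0.3, 0.6]
finger_gap: 42.8
```

```bash
python3 - <<'E'
from h import *
cands(16,0,(455,3,50))
p,d=optics.snapshot("scene")
o=cv2.resize(p[130:290,180:380],(750,600),interpolation=cv2.INTER_CUBIC);cv2.imwrite("pics/a.png",o[:,:,::-1])
E
```

```text
t 1.6 pos [454.6   3.3 129.8] q [ -6. -10. 116.  -0.  74.  68.] F [0.1 0.3 0.6] gap 42.8
0 shift [ 0.0798  0.0004 -0.0004] turn [-1.7994e+02  1.0000e-02  9.0000e-02]
180 shift [ 0.0798  0.0004 -0.0004] turn [ 0.06  0.06 -0.01]
```

View pics/a.png

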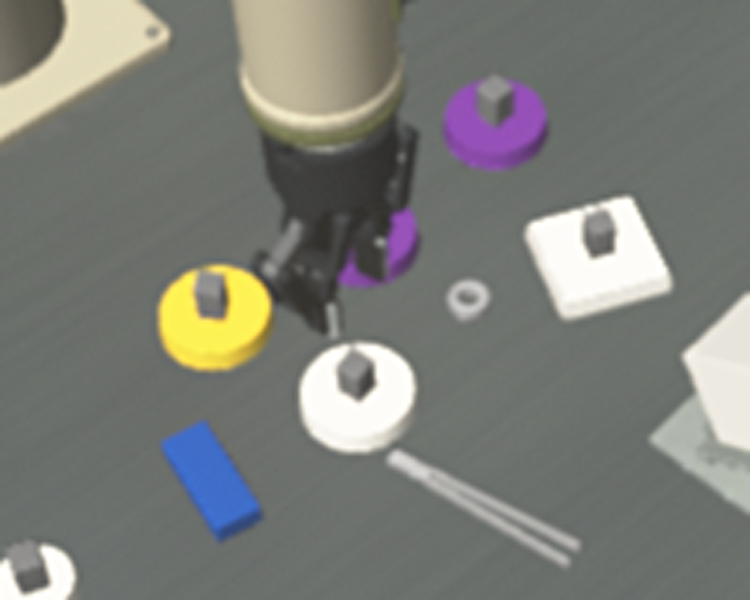

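Crop shows the hand above the white round lid, its stem at crop (355,370), pads pointed at it. Descending.

carry_out --commands '[0.04, 0, 0, 0, 0, 0, 0, 0.07, 0.0004, -0.0004, 0, 0, 0, 0, 0.08, 0.0004, -0.0004, 0, 0, 0, 0, 0.08, 0.0004, -0.0004, 0, 0, 0, 0, 0.08, 0.0004, -0.0004, 0, 0, 0, 1, 0.08, 0.0004, -0.0004, 0, 0, 0, 1, 0.08, 0.0004, -0.0004, 0, 0, 0, 1, 0.08, 0.0004, -0.0004, 0, 0, 0, 1, 0.08, 0.0004, -0.0004, 0, 0, 0, 1]' --grip_force 40

```text
time: 2.78
tool_pos: [456.4, 2.0, 51.5]
tcp_rot: [138.0, 89.9, -26.1]
ft_force: [0.1, -1.7, 5.9]
finger_gap: 18.8
```

```bash
python3 -c "
from h import *
cands(16.9,0,(455,3,200))
F,a=frame(16.9,30);cands(16.9,30,MR+a*(38+50))"
```

```text
t 2.77 pos [456.4   2.   51.5] q [ -6.  -3. 119.  -0.  65.  68.] F [ 0.1 -1.7  5.9] gap 18.8
0 shift [-0.1485 -0.0011  0.0008] turn [ 1.7909e+02 -1.6000e-01  1.7000e-01]
180 shift [-0.1485 -0.0011  0.0008] turn [-0.91 -0.11 -0.1 ]
t 2.77 pos [456.4   2.   51.5] q [ -6.  -3. 119.  -0.  65.  68.] F [ 0.1 -1.7  5.9] gap 18.8
0 shift [-0.1246  0.2369 -0.0918] turn [173.08  -0.52 -46.2 ]
180 shift [-0.1246  0.2369 -0.0918] turn [-0.86 29.89 -0.34]
```

carry_out --commands '[-0.03, 0, 0, 0, 0, 0, 1, -0.08, 0, 0, 0, 0, 0, 1, -0.14, 0, 0, 0, 0, 0, 1, -0.148, 0, 0, 0, 0, 0, 1, -0.148, 0, 0, 0, 0, 0, 1, -0.148, 0, 0, 0, 0, 0, 1]'

```text
time: 3.52
tool_pos: [454.9, 2.4, 197.5]
tcp_rot: [26.9, 89.9, -137.1]
ft_force: [-0.5, -0.7, -2.2]
finger_gap: 18.9
```

```bash
python3 - <<'E'
from h import *
F,a=frame(16.9,30);cands(16.9,30,MR+a*(38+50))
for n in("scene","top"):
    p,d=optics.snapshot(n);P=cloud(n,d);np.savez(f"pics/{n}1.npz",p=p,d=d)
    h=cv2.cvtColor(p,cv2.COLOR_RGB2HSV)
    m=(abs(P[...,0]-456)<50)&(abs(P[...,1]-2)<50)&(P[...,2]>120)&(P[...,2]<185)&(h[...,2]>190)&(h[...,1]<40)
    q=P[m];print(n,m.sum(),np.percentile(q[:,2],[10,25,50,75,90]).round(1) if len(q) else 0)
    if len(q)>30: 
        A=np.c_[q[:,:2]-q[:,:2].mean(0),np.ones(len(q))];print(np.linalg.lstsq(A,q[:,2],rcond=None)[0])
    if n=="scene":
        o=cv2.resize(p[120:280,180:380],(750,600),interpolation=cv2.INTER_CUBIC);cv2.imwrite("pics/b.png",o[:,:,::-1])
E
```

```text
t 3.52 pos [454.9   2.4 197.5] q [ -6. -14. 112.  -0.  82.  68.] F [-0.5 -0.7 -2.2] gap 18.9
0 shift [ 0.0208  0.2374 -0.0929] turn [173.01  -0.41 -46.46]
180 shift [ 0.0208  0.2374 -0.0929] turn [-0.87 30.06 -0.27]
scene 564 [154.8 161.5 163.4 165.1 166.2]
[-6.98126573e-02  9.37068749e-02  1.62230688e+02]
top 87 [159.4 161.  162.9 164.6 165.9]
[-1.51147229e-01  5.15448771e-02  1.62630430e+02]
```

View pics/b.png

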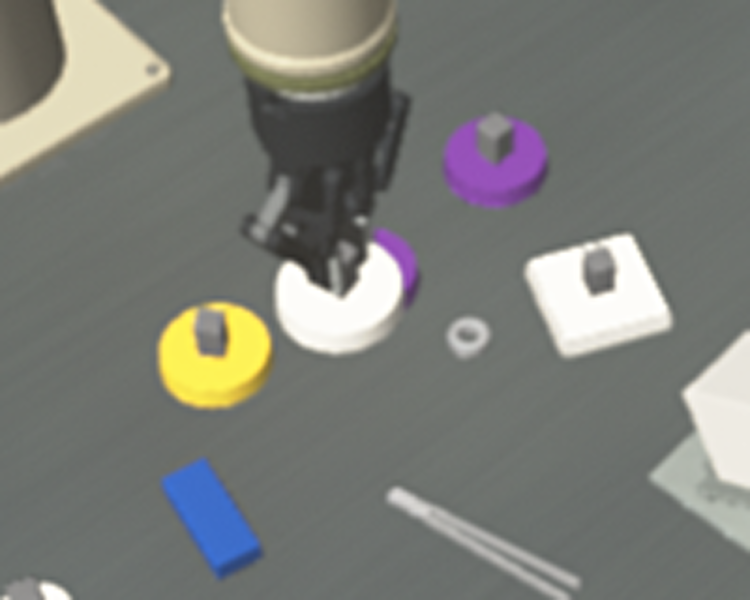

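Crop: the lid is held level at crop (338,290) by its stem; nothing else moved. Quick tilt check of the held plate, then on to the jar.

```bash
python3 - <<'E'
from h import *
f=np.load("pics/scene1.npz");p,d=f["p"],f["d"];P=cloud("scene",d);h=cv2.cvtColor(p,cv2.COLOR_RGB2HSV)
m=(abs(P[...,0]-456)<50)&(abs(P[...,1]-2)<50)&(P[...,2]>120)&(P[...,2]<185)&(h[...,2]>190)&(h[...,1]<40)
q=P[m];rng=np.random.default_rng(0);best=None
for i in range(500):
    t=q[rng.choice(len(q),3,0)];n=np.cross(t[1]-t[0],t[2]-t[0]);n/=np.linalg.norm(n)+1e-9;n*=np.sign(n[2])
    if n[2]<.9: continue
    g=abs((q-t[0])@n)<1.5
    if best is None or g.sum()>best.sum(): best=g
w=q[best];c=w.mean(0);n=np.linalg.svd(w-c)[2][2];n*=np.sign(n[2]);print(len(q),len(w),c.round(1),n.round(3),cv2.minAreaRect(w[:,:2].astype(np.float32))[:2])
E
```

```text
564 252 [462.6  -1.8 163.5] [-0.002 -0.009  1.   ] ((459.7889099121094, -0.755035400390625), (70.22173309326172, 58.264102935791016))
```

carry_out --commands '[0.0, 0.06, -0.02, 0, 7, 0, 1, 0.005, 0.12, -0.045, -0.4, 15, 0, 1, 0.01, 0.18, -0.07, -0.9, 23, -0.2, 1, 0.021, 0.237, -0.093, -0.9, 30, -0.3, 1, 0.021, 0.237, -0.093, -0.9, 30, -0.3, 1, 0.021, 0.237, -0.093, -0.9, 30, -0.3, 1, 0.021, 0.237, -0.093, -0.9, 30, -0.3, 1]'

```text
time: 4.5
tool_pos: [609.5, -198.5, 176.5]
tcp_rot: [-179.9, 60.1, 17.1]
ft_force: [0.5, 0.2, 0.1]
finger_gap: 19.1
```

```bash
python3 -c "
from h import *
F,a=frame(16.9,30);cands(16.9,30,MR+a*(39+20));cands(16.9,30,MR+a*39)"
```

```text
t 4.5 pos [ 609.5 -198.5  176.5] q [-35.  -1. 107.  28.  58.  26.] F [0.5 0.2 0.1] gap 19.1
0 shift [0.0287 0.0018 0.0001] turn [-1.7992e+02 -1.7000e-01  1.8000e-01]
180 shift [0.0287 0.0018 0.0001] turn [0.08 0.12 0.11]
t 4.5 pos [ 609.5 -198.5  176.5] q [-35.  -1. 107.  28.  58.  26.] F [0.5 0.2 0.1] gap 19.1
0 shift [0.0487 0.0019 0.0001] turn [-1.7992e+02 -1.7000e-01  1.8000e-01]
180 shift [0.0487 0.0019 0.0001] turn [0.08 0.12 0.11]
```

carry_out --commands '[0.02, 0.0018, 0.0001, 0, 0, 0, 1, 0.03, 0.0018, 0.0001, 0, 0, 0, 1, 0.036, 0.0018, 0.0001, 0, 0, 0, 1, 0.042, 0.0018, 0.0001, 0, 0, 0, 1, 0.045, 0.0018, 0.0001, 0, 0, 0, 1, 0.046, 0.0018, 0.0001, 0, 0, 0, 1, 0.046, 0.0018, 0.0001, 0, 0, 0, 1]'

```text
time: 5.38
tool_pos: [631.9, -193.6, 136.8]
tcp_rot: [-179.9, 60.1, 17.1]
ft_force: [-0.5, -0.6, -0.7]
finger_gap: 18.7
```

```bash
python3 - <<'E'
from h import *
F,a=frame(16.9,30);cands(16.9,30,MR+a*39)
p,d=optics.snapshot("scene");np.savez("pics/scene2.npz",p=p,d=d)
p2,d=optics.snapshot("top");np.savez("pics/top2.npz",p=p2,d=d)
o=np.hstack([cv2.resize(x,(400,400),interpolation=cv2.INTER_CUBIC) for x in(p[270:390,210:330],p2[130:250,360:480])]);cv2.imwrite("pics/c.png",o[:,:,::-1])
E
```

```text
t 5.38 pos [ 631.9 -193.6  136.8] q [-33.   5. 106.  29.  53.  26.] F [-0.5 -0.6 -0.7] gap 18.7
0 shift [ 0.0028 -0.0001  0.0001] turn [-1.7992e+02 -1.5000e-01  1.7000e-01]
180 shift [ 0.0028 -0.0001  0.0001] turn [0.08 0.11 0.1 ]
```

View pics/c.png

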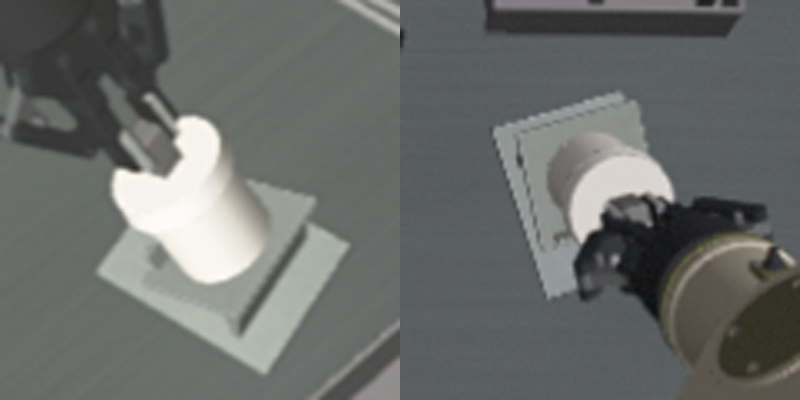

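Left crop: the lid's skirt encloses the jar rim around (165,185), stem visible between the pads; no contact force. Ease on until the rim is felt.

carry_out --commands '[0.001, 0, 0, 0, 0, 0, 1, 0.002, 0, 0, 0, 0, 0, 1, 0.003, 0, 0, 0, 0, 0, 1, 0.003, 0, 0, 0, 0, 0, 1]'

```text
time: 5.98
tool_pos: [633.3, -193.4, 134.4]
tcp_rot: [-179.9, 60.1, 17.1]
ft_force: [-3.0, 0.0, 4.0]
finger_gap: 19.1
```

Contact of about 5 N at the expected seating height. Release and back off.

carry_out --commands '[0, 0, 0, 0, 0, 0, 0.1, 0, 0, 0, 0, 0, 0, 0.1, 0, 0, 0, 0, 0, 0, 0.1, -0.03, 0, 0, 0, 0, 0, 0.1, -0.08, 0, 0, 0, 0, 0, 0.5, -0.12, 0, 0, 0, 0, 0, 1, -0.12, 0, 0, 0, 0, 0, 1]'

```text
time: 6.85
tool_pos: [577.0, -212.7, 243.1]
tcp_rot: [179.4, 59.9, 16.4]
ft_force: [0.8, 0.4, 0.1]
finger_gap: 0.1
```

```bash
cat >> h.py <<'E'
def lidcheck(M,yaw,pre):
    F,a=frame(yaw,30);Y=F[:,1];U=np.cross(Y,a);rng=np.random.default_rng(0)
    for n in("scene","top"):
        p,d=optics.snapshot(n);np.savez(f"pics/{n}{pre}.npz",p=p,d=d);P=cloud(n,d)
        h=cv2.cvtColor(p,cv2.COLOR_RGB2HSV);L=(P-M)@a;u=(P-M)@U;v=(P-M)@Y
        near=(abs(u)<48)&(abs(v)<48)
        m=near&(L>-12)&(L<20)&(h[...,2]>150)&(h[...,1]<50);q=P[m];best=np.zeros(len(q),bool)
        if len(q)<30: print(n,"few",len(q));continue
        for i in range(600):
            t=q[rng.choice(len(q),3,0)];k=np.cross(t[1]-t[0],t[2]-t[0]);k/=np.linalg.norm(k)+1e-9;k*=np.sign(k@a)
            if k@a<.9: continue
            g=abs((q-t[0])@k)<1.2
            if g.sum()>best.sum(): best=g
        w=q[best];c=w.mean(0);k=np.linalg.svd(w-c)[2][2];k*=np.sign(k@a)
        uv=np.c_[(w-M)@U,(w-M)@Y].astype(np.float32);rc=cv2.minAreaRect(uv)
        print(n,len(w),"plate top above mouth",np.median((w-M)@a).round(1),"tilt U,Y",np.degrees([k@U,k@Y]).round(1),"centre",np.round(rc[0],1),np.round(rc[1],1),"ang",round(rc[2],1))
        s=near&(abs(u)<22)&(abs(v)<22)&(L>14)&(L<45)&(h[...,2]>40)
        if s.sum()>5: print("   stem top",np.percentile(L[s],[50,75,90]).round(1),s.sum(),"uv",np.median(u[s&(L>np.percentile(L[s],60))]).round(1),np.median(v[s&(L>np.percentile(L[s],60))]).round(1))
E
python3 - <<'E'
from h import *
lidcheck(MR,16.9,"3")
p=np.load("pics/scene3.npz")["p"];p2=np.load("pics/top3.npz")["p"]
o=np.hstack([cv2.resize(x,(400,400),interpolation=cv2.INTER_CUBIC) for x in(p[270:390,210:330],p2[130:250,360:480])]);cv2.imwrite("pics/d.png",o[:,:,::-1])
F,a=frame(16.9,30);cands(16.9,30,MR+a*(34+22+5))
E
```

```text
scene 339 plate top above mouth 5.9 tilt U,Y [-0.1 -1.7] centre [ 2.2 -1.6] [70.5 71.2] ang 63.4
   stem top [29.5 34.2 35.3] 155 uv 2.0 -0.4
top 229 plate top above mouth 6.5 tilt U,Y [0.3 0.7] centre [-2.2  0. ] [67.6 69.3] ang 31.3
   stem top [32.3 35.  37.5] 111 uv -0.4 1.2
t 6.95 pos [ 576.2 -211.1  238.6] q [-38.  -8. 107.  27.  65.  27.] F [-0.5 -0.1 -0.6] gap -0.2
0 shift [ 0.0983 -0.0006  0.0003] turn [-1.7992e+02 -6.0000e-02  1.3000e-01]
180 shift [ 0.0983 -0.0006  0.0003] turn [0.08 0.08 0.04]
```

View pics/d.png

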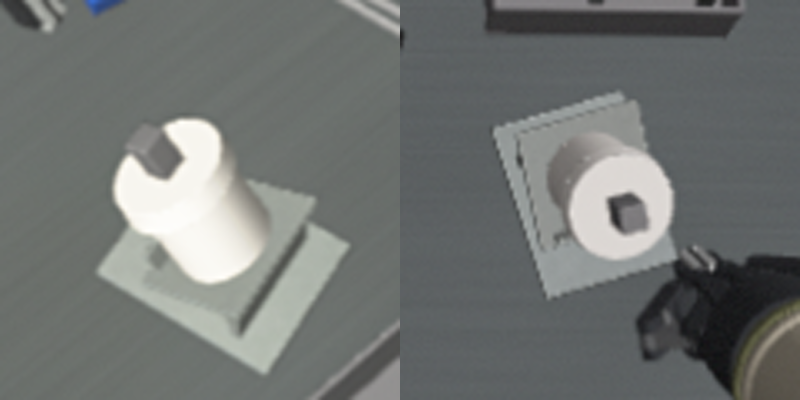

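The lid sits square on the jar, stem upright at left crop (155,150). Now press with shut fingers.

carry_out --commands '[0.05, -0.0006, 0.0003, 0, 0, 0, 1, 0.09, -0.0006, 0.0003, 0, 0, 0, 1, 0.1, -0.0006, 0.0003, 0, 0, 0, 1, 0.102, -0.0006, 0.0003, 0, 0, 0, 1, 0.104, -0.0006, 0.0003, 0, 0, 0, 1, 0.106, -0.0006, 0.0003, 0, 0, 0, 1, 0.106, -0.0006, 0.0003, 0, 0, 0, 1]'

```text
time: 7.82
tool_pos: [626.9, -195.9, 148.1]
tcp_rot: [179.8, 60.0, 16.8]
ft_force: [-0.2, -0.8, 2.1]
finger_gap: -0.1
```

```bash
python3 -c "
from h import *
F,a=frame(16.9,30);cands(16.9,30,MR+a*(24+22));print(sense()['ft_force']@a)"
```

```text
t 7.83 pos [ 626.9 -195.9  148.1] q [-34.   3. 106.  28.  54.  26.] F [-0.2 -0.8  2.1] gap -0.1
0 shift [ 0.0084 -0.0008  0.0011] turn [-1.7989e+02  1.1000e-01 -2.0000e-02]
180 shift [ 0.0084 -0.0008  0.0011] turn [ 0.11 -0.02 -0.07]
2.0469852161351256
```

carry_out --commands '[0.002, 0, 0, 0, 0, 0, 1, 0.004, 0, 0, 0, 0, 0, 1, 0.006, 0, 0, 0, 0, 0, 1, 0.007, 0, 0, 0, 0, 0, 1, 0.008, 0, 0, 0, 0, 0, 1]'

```text
time: 8.45
tool_pos: [630.9, -194.8, 141.3]
tcp_rot: [179.8, 60.0, 16.7]
ft_force: [-5.8, -0.2, 6.1]
finger_gap: 0.3
```

carry_out --commands '[0.001, 0, 0, 0, 0, 0, 1, 0.002, 0, 0, 0, 0, 0, 1]'

```text
time: 8.7
tool_pos: [631.4, -194.9, 141.1]
tcp_rot: [179.7, 60.0, 16.8]
ft_force: [-29.4, 1.1, 27.9]
finger_gap: -0.1
```

Bottomed at exactly the expected depth (46 mm). Retract and check.

carry_out --commands '[-0.05, 0, 0, 0, 0, 0, 1, -0.1, 0, 0, 0, 0, 0, 0.5, -0.1, 0, 0, 0, 0, 0, 0]'

```text
time: 9.07
tool_pos: [584.7, -211.4, 232.8]
tcp_rot: [179.0, 59.7, 16.0]
ft_force: [0.2, 0.6, 0.2]
finger_gap: 35.8
```

```bash
python3 -c "
from h import *
lidcheck(MR,16.9,'4')
cands(-22.3,0,(474,198.8,200),True)"
```

```text
scene 351 plate top above mouth 5.9 tilt U,Y [0.  0.2] centre [ 1.3 -0.1] [71.5 72.8] ang 71.2
   stem top [24.2 25.7 26.7] 112 uv 2.1 -0.5
top 228 plate top above mouth 6.4 tilt U,Y [0.4 0.7] centre [-1.3  1.1] [66.8 72.3] ang 73.1
   stem top [24.4 26.8 27.9] 90 uv -1.1 1.6
t 9.18 pos [ 583.7 -209.7  228. ] q [-38.  -7. 107.  27.  64.  27.] F [-1.  -0.7 -0.6] gap 42.9
0 shift [ 0.0302 -0.4228  0.0008] turn [-136.62  -12.84  -36.75]
90 shift [ 0.0302 -0.4228  0.0008] turn [-49.47 -27.94 -13.47]
180 shift [ 0.0302 -0.4228  0.0008] turn [ 38.42 -28.91  10.1 ]
270 shift [ 0.0302 -0.4228  0.0008] turn [125.76 -16.21  33.63]
```

carry_out --commands '[-0.02, -0.06, 0, -7, -4, -2, 0, 0.03, -0.423, 0.001, -49.5, -28, -13.5, 0, 0.03, -0.423, 0.001, -49.5, -28, -13.5, 0, 0.03, -0.423, 0.001, -49.5, -28, -13.5, 0, 0.03, -0.423, 0.001, -49.5, -28, -13.5, 0, 0.03, -0.423, 0.001, -49.5, -28, -13.5, 0, 0.03, -0.423, 0.001, -49.5, -28, -13.5, 0, 0.03, -0.423, 0.001, -49.5, -28, -13.5, 0, 0.03, -0.423, 0.001, -49.5, -28, -13.5, 0, 0.03, -0.423, 0.001, -49.5, -28, -13.5, 0]'

```text
time: 10.42
tool_pos: [473.9, 197.9, 199.5]
tcp_rot: [-37.1, 89.9, -149.4]
ft_force: [0.2, -0.4, -0.4]
finger_gap: 42.5
```

```bash
python3 -c "
from h import *
cands(-22.3,0,(474,198.8,51.5),True)"
```

```text
t 10.43 pos [473.9 197.9 199.5] q [ 17.  -4. 103.  -0.  81.  39.] F [ 0.2 -0.4 -0.4] gap 42.5
0 shift [ 1.48e-01 -1.00e-04 -1.10e-03] turn [-9.004e+01  2.000e-02  1.200e-01]
90 shift [ 1.48e-01 -1.00e-04 -1.10e-03] turn [-0.04  0.09  0.07]
180 shift [ 1.48e-01 -1.00e-04 -1.10e-03] turn [ 8.996e+01  1.200e-01 -2.000e-02]
270 shift [ 1.48e-01 -1.00e-04 -1.10e-03] turn [ 1.7996e+02  1.0000e-01 -1.4000e-01]
```

carry_out --commands '[0.06, 0, -0.001, 0, 0, 0, 0, 0.11, 0, -0.001, 0, 0, 0, 0, 0.138, 0, -0.001, 0, 0, 0, 0, 0.148, 0, -0.001, 0, 0, 0, 0, 0.148, 0, -0.001, 0, 0, 0, 0, 0.148, 0, -0.001, 0, 0, 0, 1, 0.148, 0, -0.001, 0, 0, 0, 1, 0.148, 0, -0.001, 0, 0, 0, 1, 0.148, 0, -0.001, 0, 0, 0, 1, 0.148, 0, -0.001, 0, 0, 0, 1]' --grip_force 40

```text
time: 11.68
tool_pos: [475.5, 198.9, 53.3]
tcp_rot: [97.1, 89.9, -15.2]
ft_force: [0.0, -1.3, 6.1]
finger_gap: 19.0
```

carry_out --commands '[-0.03, 0, 0, 0, 0, 0, 1, -0.08, 0, 0, 0, 0, 0, 1, -0.14, 0, 0, 0, 0, 0, 1, -0.148, 0, 0, 0, 0, 0, 1, -0.148, 0, 0, 0, 0, 0, 1, -0.148, 0, 0, 0, 0, 0, 1]'

```text
time: 12.42
tool_pos: [474.1, 198.7, 199.2]
tcp_rot: [-25.9, 89.9, -138.2]
ft_force: [0.7, 0.1, -1.0]
finger_gap: 18.7
```

```bash
python3 - <<'E'
from h import *
F,a=frame(5,30);cands(5,30,MS+a*(39.5+50),True)
s=sense();R0=Ro.from_euler('xyz',s["tcp_rot"],degrees=True).as_matrix();y=R0[:,1];print("tool y yaw",np.degrees(np.arctan2(y[1],y[0])))
rng=np.random.default_rng(0)
p2,_=optics.snapshot("top")
for n in("scene",):
    p,d=optics.snapshot(n);P=cloud(n,d);h=cv2.cvtColor(p,cv2.COLOR_RGB2HSV)
    m=(abs(P[...,0]-474)<55)&(abs(P[...,1]-199)<55)&(P[...,2]>120)&(P[...,2]<185)&(h[...,2]>180)&(h[...,1]<40)
    q=P[m];best=np.zeros(len(q),bool)
    for i in range(500):
        t=q[rng.choice(len(q),3,0)];k=np.cross(t[1]-t[0],t[2]-t[0]);k/=np.linalg.norm(k)+1e-9;k*=np.sign(k[2])
        if k[2]<.9: continue
        g=abs((q-t[0])@k)<1.5
        if g.sum()>best.sum(): best=g
    w=q[best];c=w.mean(0);k=np.linalg.svd(w-c)[2][2];print(len(w),c.round(1),k.round(3),cv2.minAreaRect(w[:,:2].astype(np.float32)))
o=np.hstack([cv2.resize(x,(400,400),interpolation=cv2.INTER_CUBIC) for x in(p[120:240,280:400],p2[210:330,190:310])]);cv2.imwrite("pics/e.png",o[:,:,::-1])
E
```

```text
t 12.43 pos [474.1 198.7 199.2] q [ 17.  -4. 103.  -0.  81.  39.] F [ 0.7  0.1 -1. ] gap 18.7
0 shift [ 0.021   0.1162 -0.018 ] turn [-114.16  -18.62   30.74]
90 shift [ 0.021   0.1162 -0.018 ] turn [-26.67   7.24  29.5 ]
180 shift [ 0.021   0.1162 -0.018 ] turn [61.18 27.04 16.38]
270 shift [ 0.021   0.1162 -0.018 ] turn [148.08  39.79  -9.77]
tool y yaw -22.326957679574043
330 [479.2 190.6 163.5] [-0.013  0.021 -1.   ] ((475.901123046875, 197.30072021484375), (71.86355590820312, 76.5553207397461), 66.46261596679688)
```

View pics/e.png

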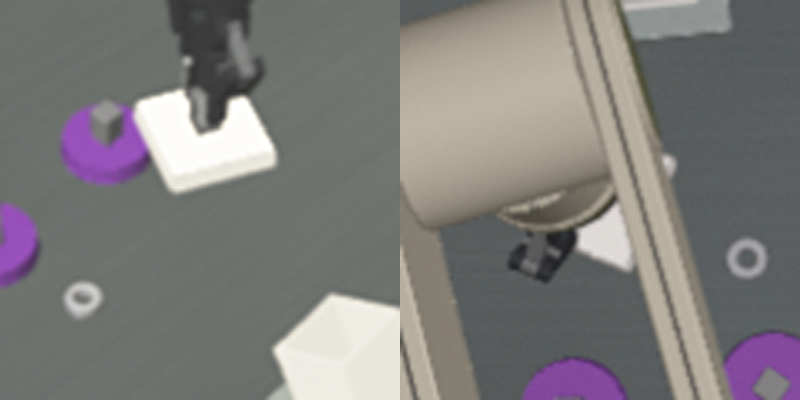

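Crop: square lid held level by its stem at left (205,125), roughly square to the pads. To the square jar.

carry_out --commands '[-0.01, 0.02, -0.004, -5, 1.4, 6, 1, -0.005, 0.045, -0.008, -11, 3, 12, 1, 0.0, 0.07, -0.011, -16, 4.4, 18, 1, 0.01, 0.095, -0.015, -22, 6, 24, 1, 0.02, 0.116, -0.018, -26.7, 7.2, 29.5, 1, 0.02, 0.116, -0.018, -26.7, 7.2, 29.5, 1, 0.02, 0.116, -0.018, -26.7, 7.2, 29.5, 1, 0.02, 0.116, -0.018, -26.7, 7.2, 29.5, 1]'

```text
time: 13.52
tool_pos: [588.5, 171.7, 180.0]
tcp_rot: [90.0, 60.0, 5.0]
ft_force: [0.1, -0.9, -0.8]
finger_gap: 18.5
```

```bash
python3 - <<'E'
from h import *
F,a=frame(5,30);cands(5,30,MS+a*41.3,True)
E
```

```text
t 13.53 pos [588.5 171.7 180. ] q [ 14. -12. 117.  -6.  46.  12.] F [ 0.1 -0.9 -0.8] gap 18.5
0 shift [ 0.0498 -0.0011  0.0005] turn [-9.002e+01 -0.000e+00  4.000e-02]
90 shift [ 0.0498 -0.0011  0.0005] turn [-0.02  0.02  0.03]
180 shift [ 0.0498 -0.0011  0.0005] turn [8.998e+01 4.000e-02 0.000e+00]
270 shift [ 0.0498 -0.0011  0.0005] turn [ 1.7998e+02  4.0000e-02 -4.0000e-02]
```

carry_out --commands '[0.02, -0.0011, 0.0005, 0, 0, 0, 1, 0.031, -0.0011, 0.0005, 0, 0, 0, 1, 0.036, -0.0011, 0.0005, 0, 0, 0, 1, 0.041, -0.0011, 0.0005, 0, 0, 0, 1, 0.045, -0.0011, 0.0005, 0, 0, 0, 1, 0.046, -0.0011, 0.0005, 0, 0, 0, 1]'

```text
time: 14.28
tool_pos: [610.6, 173.1, 139.5]
tcp_rot: [90.0, 60.0, 5.0]
ft_force: [0.3, 0.5, -0.4]
finger_gap: 18.6
```

```bash
python3 - <<'E'
from h import *
F,a=frame(5,30);cands(5,30,MS+a*41.3,True)
p,d=optics.snapshot("scene")
p2,d=optics.snapshot("top")
o=np.hstack([cv2.resize(x,(400,400),interpolation=cv2.INTER_CUBIC) for x in(p[170:290,330:450],p2[130:250,200:320])]);cv2.imwrite("pics/f.png",o[:,:,::-1])
E
```

```text
t 14.28 pos [610.6 173.1 139.5] q [ 14.  -5. 115.  -7.  40.  12.] F [ 0.3  0.5 -0.4] gap 18.6
0 shift [0.0037 0.     0.    ] turn [-9.002e+01 -1.000e-02  5.000e-02]
90 shift [0.0037 0.     0.    ] turn [-0.02  0.02  0.04]
180 shift [0.0037 0.     0.    ] turn [8.998e+01 5.000e-02 1.000e-02]
270 shift [0.0037 0.     0.    ] turn [ 1.7998e+02  6.0000e-02 -4.0000e-02]
```

View pics/f.png

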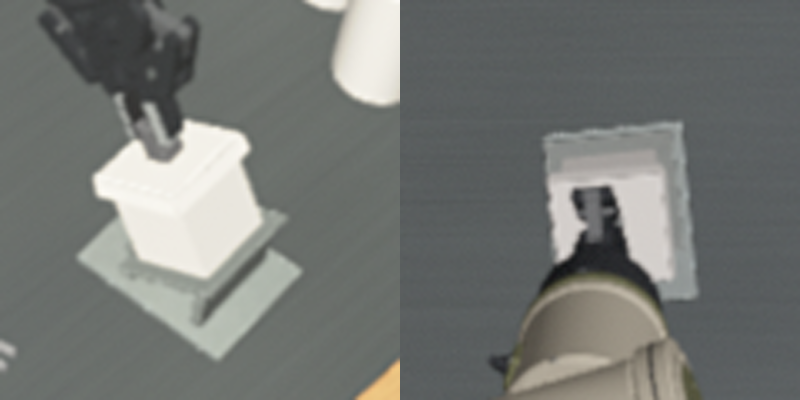

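Crop: square lid's skirt is over the jar, sides parallel, at left (175,160). No force yet; ease on.

carry_out --commands '[0.001, 0, 0, 0, 0, 0, 1, 0.002, 0, 0, 0, 0, 0, 1, 0.003, 0, 0, 0, 0, 0, 1, 0.003, 0, 0, 0, 0, 0, 1]'

```text
time: 14.88
tool_pos: [612.0, 173.2, 136.8]
tcp_rot: [90.0, 60.0, 4.9]
ft_force: [-0.8, 0.6, -1.7]
finger_gap: 19.0
```

carry_out --commands '[0.0008, 0, 0, 0, 0, 0, 1, 0.0014, 0, 0, 0, 0, 0, 1, 0.0014, 0, 0, 0, 0, 0, 1]'

```text
time: 15.25
tool_pos: [612.7, 173.1, 135.9]
tcp_rot: [90.0, 60.0, 4.9]
ft_force: [-4.2, -2.3, 2.6]
finger_gap: 19.0
```

Contact at 40.9 mm, near the expected 41.3 mm. Release, back off, check.

carry_out --commands '[0, 0, 0, 0, 0, 0, 0.1, 0, 0, 0, 0, 0, 0, 0.1, 0, 0, 0, 0, 0, 0, 0.1, -0.03, 0, 0, 0, 0, 0, 0.1, -0.08, 0, 0, 0, 0, 0, 0.5, -0.12, 0, 0, 0, 0, 0, 1, -0.12, 0, 0, 0, 0, 0, 1]'

```text
time: 16.12
tool_pos: [554.2, 168.6, 244.8]
tcp_rot: [90.1, 59.6, 5.1]
ft_force: [0.8, 0.6, 0.0]
finger_gap: -0.1
```

```bash
python3 - <<'E'
from h import *
lidcheck(MS,5,"5")
F,a=frame(5,30);cands(5,30,MS+a*(34+22),True)
p=np.load("pics/scene5.npz")["p"];p2=np.load("pics/top5.npz")["p"]
o=np.hstack([cv2.resize(x,(400,400),interpolation=cv2.INTER_CUBIC) for x in(p[170:290,330:450],p2[130:250,200:320])]);cv2.imwrite("pics/g.png",o[:,:,::-1])
E
```

```text
scene 287 plate top above mouth 6.2 tilt U,Y [-1.3 -0.9] centre [1.2 0. ] [72.4 73.9] ang 89.6
   stem top [28.2 33.7 35.7] 117 uv 3.8 -1.4
top 273 plate top above mouth 4.3 tilt U,Y [0.7 0.4] centre [ 0.2 -0.5] [75.3 72.9] ang 0.4
   stem top [33.6 35.2 37.5] 86 uv 2.1 -2.4
t 16.23 pos [553.2 168.1 240.2] q [ 15. -21. 118.  -6.  54.  12.] F [ 0.2 -0.2  0.2] gap 0.2
0 shift [ 1.051e-01 -5.000e-04  1.000e-04] turn [-9.002e+01  4.000e-02 -1.000e-02]
90 shift [ 1.051e-01 -5.000e-04  1.000e-04] turn [-0.02  0.02 -0.03]
180 shift [ 1.051e-01 -5.000e-04  1.000e-04] turn [ 8.998e+01 -1.000e-02 -4.000e-02]
270 shift [ 1.051e-01 -5.000e-04  1.000e-04] turn [ 1.7998e+02 -5.0000e-02 -3.0000e-02]
```

View pics/g.png

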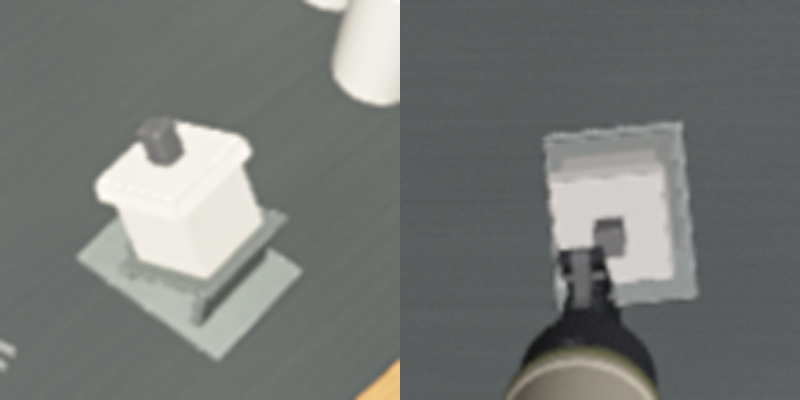

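Lid on square, stem upright at left (162,140). Press.

carry_out --commands '[0.05, -0.0005, 0, 0, 0, 0, 1, 0.09, -0.0005, 0, 0, 0, 0, 1, 0.102, -0.0005, 0, 0, 0, 0, 1, 0.104, -0.0005, 0, 0, 0, 0, 1, 0.106, -0.0005, 0, 0, 0, 0, 1, 0.108, -0.0005, 0, 0, 0, 0, 1, 0.11, -0.0005, 0, 0, 0, 0, 1, 0.112, -0.0005, 0, 0, 0, 0, 1, 0.112, -0.0005, 0, 0, 0, 0, 1]'

```text
time: 17.35
tool_pos: [609.4, 173.2, 144.4]
tcp_rot: [90.0, 59.8, 5.0]
ft_force: [0.5, 0.9, 4.2]
finger_gap: 0.1
```

```bash
python3 -c "
from h import *
F,a=frame(5,30);cands(5,30,MS+a*(24+22))
print(sense()['ft_force']@a)"
```

```text
t 17.35 pos [609.4 173.2 144.4] q [ 14.  -6. 116.  -7.  41.  12.] F [0.5 0.9 4.2] gap 0.1
0 shift [ 0.0038 -0.0014  0.0003] turn [-90.02   0.13  -0.15]
180 shift [ 0.0038 -0.0014  0.0003] turn [89.98 -0.15 -0.13]
3.319581369972109
```

carry_out --commands '[0.001, 0, 0, 0, 0, 0, 1, 0.002, 0, 0, 0, 0, 0, 1, 0.003, 0, 0, 0, 0, 0, 1]'

```text
time: 17.73
tool_pos: [611.0, 173.4, 141.9]
tcp_rot: [90.0, 59.8, 5.0]
ft_force: [-2.8, 0.1, 5.0]
finger_gap: 0.1
```

carry_out --commands '[0.001, 0, 0, 0, 0, 0, 1, 0.0015, 0, 0, 0, 0, 0, 1]'

```text
time: 17.98
tool_pos: [611.7, 173.5, 141.1]
tcp_rot: [90.0, 59.8, 5.0]
ft_force: [-16.3, -2.6, 17.2]
finger_gap: -0.1
```

carry_out --commands '[-0.05, 0, 0, 0, 0, 0, 1, -0.1, 0, 0, 0, 0, 0, 1, -0.15, 0, 0, 0, 0, 0, 1, -0.15, 0, 0, 0, 0, 0, 1]'

```text
time: 18.48
tool_pos: [537.6, 167.5, 276.1]
tcp_rot: [90.2, 59.4, 5.2]
ft_force: [0.7, -0.4, -1.0]
finger_gap: -0.6
```

```bash
python3 - <<'E'
from h import *
lidcheck(MS,5,"6");lidcheck(MR,16.9,"7")
p=np.load("pics/scene7.npz")["p"];cv2.imwrite("pics/h.png",p[:,:,::-1])
a=np.load("pics/scene0.npz")["p"].astype(int);df=abs(a-p.astype(int)).max(2)>50
n,l,s,c=cv2.connectedComponentsWithStats(df.astype(np.uint8))
print([(c[i].round(0),s[i,4]) for i in range(1,n) if s[i,4]>25])
E
```

```text
scene 317 plate top above mouth 6.0 tilt U,Y [-0.5 -0.8] centre [ 2.2 -0.7] [74.5 74.6] ang 88.7
   stem top [23.7 25.7 26.9] 78 uv 3.7 -1.4
top 293 plate top above mouth 4.8 tilt U,Y [ 2.6 -2.3] centre [ 1. -1.] [73.2 74.9] ang 88.6
   stem top [24.6 26.1 27.7] 81 uv -1.8 0.4
scene 363 plate top above mouth 5.8 tilt U,Y [0.6 0.2] centre [ 1.3 -0.2] [71.3 70.8] ang 71.1
   stem top [23.9 25.6 26.7] 116 uv -0.5 -1.1
top 233 plate top above mouth 5.6 tilt U,Y [1.4 1. ] centre [-1.8  1. ] [69.2 69.8] ang 37.3
   stem top [24.1 26.6 28.2] 91 uv 0.1 0.2
[(array([15., 13.]), np.int32(960)), (array([144.,  12.]), np.int32(233)), (array([155.,  10.]), np.int32(136)), (array([183.,  49.]), np.int32(4793)), (array([209.,   2.]), np.int32(29)), (array([216.,   4.]), np.int32(27)), (array([300.,  32.]), np.int32(3327)), (array([319.,   4.]), np.int32(35)), (array([104.,  31.]), np.int32(40)), (array([114.,  63.]), np.int32(818)), (array([326.,  79.]), np.int32(155)), (array([346.,  86.]), np.int32(100)), (array([325., 103.]), np.int32(158)), (array([348., 129.]), np.int32(485)), (array([352., 149.]), np.int32(32)), (array([339., 199.]), np.int32(811)), (array([386., 212.]), np.int32(186)), (array([364., 222.]), np.int32(85)), (array([275., 236.]), np.int32(655)), (array([267., 308.]), np.int32(76)), (array([248., 327.]), np.int32(110)), (array([256., 322.]), np.int32(197))]
```

View pics/h.png

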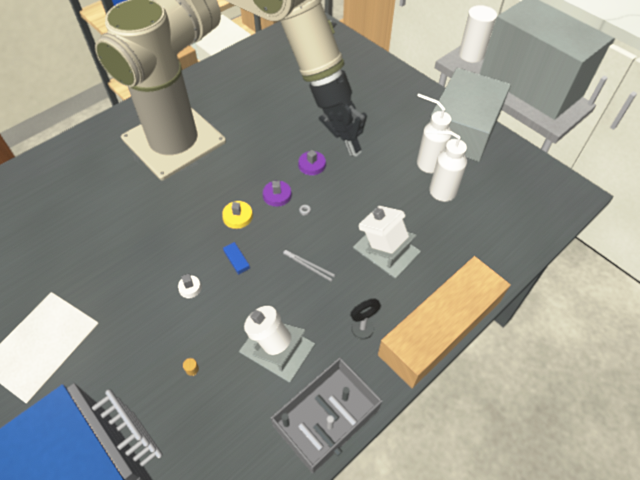

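Both jars wear lids with short stems (380,215), (258,316); everything else is in place. The top-view tilt of the square lid (3.5°) disagrees with the scene view (0.9°), so I repeat it.

```bash
python3 -c "
from h import *
for i in range(4): lidcheck(MS,5,'8')"
```

```text
scene 294 plate top above mouth 5.9 tilt U,Y [ 0.1 -1.2] centre [ 3.3 -1. ] [72.8 74.2] ang 88.7
   stem top [23.1 26.  26.9] 78 uv 4.1 -0.4
top 307 plate top above mouth 5.3 tilt U,Y [ 1.7 -2.1] centre [ 0.7 -1.4] [72.1 74.2] ang 89.5
   stem top [24.6 26.8 28.4] 80 uv -0.5 -0.8
scene 271 plate top above mouth 6.1 tilt U,Y [-1.5 -1.3] centre [ 0.8 -1.8] [76.1 74.4] ang 86.3
   stem top [23.8 25.7 26.7] 79 uv 1.8 -0.1
top 300 plate top above mouth 6.0 tilt U,Y [ 2.4 -1. ] centre [ 0.6 -1. ] [74.5 72.4] ang 0.3
   stem top [24.1 26.9 28.2] 81 uv 0.4 -0.7
scene 284 plate top above mouth 6.4 tilt U,Y [-0.8 -1.4] centre [ 3.  -1.2] [74.7 74.3] ang 0.5
   stem top [23.1 25.4 26.6] 80 uv 2.1 -1.7
top 301 plate top above mouth 4.0 tilt U,Y [-0.1 -2. ] centre [ 0.  -0.5] [73.7 74.9] ang 89.0
   stem top [24.5 26.1 28. ] 80 uv -0.1 -0.3
scene 282 plate top above mouth 6.0 tilt U,Y [-1.2 -0.6] centre [ 1.8 -0.2] [72.7 75. ] ang 89.3
   stem top [23.1 25.2 26.8] 78 uv 1.9 -1.7
top 291 plate top above mouth 4.4 tilt U,Y [-0.1 -1.3] centre [ 0.4 -0.2] [74.2 74.5] ang 88.1
   stem top [24.9 26.8 27.9] 80 uv -1.0 -0.5
```

Averaged tilt is about 1–1.5°, which is within noise and the tolerance. Handing in.

```bash
python3 -c "
from h import *
print(order.hand_in(), sense()['time'])"
```

```text
the job is handed in; nothing more can be done
the job is handed in; nothing more can be done
```

Both jars are closed with their own lids and the job is handed in at about 19 s. I lifted each white lid by its stem, eased it onto its jar until I felt the rim, released it and checked it. Only then did I press the stem with shut fingers until it bottomed out, at about 38 N on the round lid and 23 N on the square.

- **Last checks:** Both lids sit about 1–2 mm off centre and both stems stand about 9–10 mm lower than before pressing, so fully in. The final full scene picture and an image difference showed nothing else moved.
- **What disagreed:** One top-view reading put the square lid's tilt at about 3.5°. Four repeats averaged about 1–1.5°, with single readings up to 2.7°, so I took it as depth noise. Both plates read 0–2.4 mm higher above the mouth than expected, which is roughly the calibration error.

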